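# Stack the sealed yeast tin, fit its double lid, lift off the dust cover

### The job

Stack the loose sealed tin squarely on the tin that stands on the low riser, let go of it, then carry the nested double lid by its black handle and lower it onto the upper tin until the inner lid is fully seated, and let go. Then take the outer lid alone by its sides and lift it level, clear above the black handle, leaving the inner lid seated and undisturbed; the program finishes while still holding the outer lid up in the air. Set things down gently without dropping them, keep the two lids together until they are on the tin, and do not shift the bottom tin or the bowl, jar and timer nearby.

Things in the scene. Friction and masses are not known exactly. Their poses are not given: they have to be found in the camera images.
- loose_tin_centre (a point): The loose sealed steel tin, a closed box 50 mm (its x) by 90 mm (its y) by 60 mm high, 0.25 to 0.5 kg, standing on the bench. The point is its centre, 30 mm above its underside; z is up. Its top is a 3 mm wide raised rim round a mouth 44 x 84 mm, 12 mm deep down to the seal. Grasp it across its 50 mm width (x).
- base_tin_centre (a point): The bottom tin, identical in shape to the loose tin (50 x 90 x 60 mm, 0.5 kg), standing loose on a fixed low aluminium riser (120 x 150 mm, 15 mm high). The point is its centre, 30 mm above its underside. A tin set on it stands on its rim, centres 60 mm apart.
- inner_lid_handle (a point): The inner lid's upright black handle, 12 mm thick (x), 36 mm long (y), standing up through the outer lid's slot. The point is on its axis, 8 mm below its top, 22 mm above the top of the nested outer lid, 51 mm above the lid's underside; z is up. Seated, it is 71 mm above the tin's centre. Pinched across its thickness (x) it carries both lids, the outer lying loose on the inner.
- inner_lid_bottom (a point): Centre of the underside of the inner lid (white plastic, 0.14 to 0.21 kg), same axes as its handle, resting on the bench at the start. From here up: a plug 39 mm (x) by 79 mm (y), 10 mm deep (lowest 4 mm only 35 x 75 mm), which enters the tin's mouth with 2.5 mm play all round; then a rim block 50 x 90 x 16 mm which rests on the tin's rim; then the handle, 33 mm high.
- outer_lid_centre (a point): Centre of the outer lid: steel, 0.09 to 0.15 kg, 62 mm (x) by 102 mm (y) by 17 mm high, flat slotted top 3 mm thick, 3 mm skirt all round; z up. Nested, its top lies loose on the inner lid's rim block, 3 mm play all round, axes alike, this point 30.5 mm below the handle point. Grasp from above across its 62 mm (x), handle between the fingers; it must rise 47 mm to clear the handle's top.
- bowl: Bystander: steel bowl, rim diameter 110 mm, 50 mm high, on the bench beyond the work; origin at the centre of its underside.
- jar: Bystander: closed glass jar, diameter 66 mm, 90 mm high; origin at the centre of its underside.
- timer: Bystander: round white kitchen timer, diameter 64 mm, 50 mm high; origin at the centre of its underside.
There are look-alikes about, which are no part of the job. Leave any purple look-alike of the part that bears inner_lid_handle alone. Of the things that look like the part that bears outer_lid_centre, the larger one is meant.

How it is judged:
On the way, in this order (a step that is already met when the one before it is completed fails the run):
1. the loose tin stands squarely on the bottom tin and is let go (x of loose_tin_centre in the frame of base_tin_centre between -0.007 and 0.007 m and y of loose_tin_centre in the frame of base_tin_centre between -0.007 and 0.007 m and z of loose_tin_centre in the frame of base_tin_centre between 0.057 and 0.063 m and angle between the x axis of loose_tin_centre and the x axis of base_tin_centre, either way round below 0.12 rad and angle between each of loose_tin_centre, base_tin_centre's own z axis and vertical below 0.06 rad and contact force between the fingers and loose_tin below 0.1 N), for 0.2 s.
2. the nested lids are seated on the upper tin and let go (x of loose_tin_centre in the frame of base_tin_centre between -0.007 and 0.007 m and y of loose_tin_centre in the frame of base_tin_centre between -0.007 and 0.007 m and z of loose_tin_centre in the frame of base_tin_centre between 0.057 and 0.063 m and angle between the x axis of loose_tin_centre and the x axis of base_tin_centre, either way round below 0.12 rad and angle between each of loose_tin_centre, base_tin_centre's own z axis and vertical below 0.06 rad and x of inner_lid_handle in the frame of loose_tin_centre between -0.005 and 0.005 m and y of inner_lid_handle in the frame of loose_tin_centre between -0.005 and 0.005 m and z of inner_lid_handle in the frame of loose_tin_centre between 0.069 and 0.073 m and angle between inner_lid_handle's own z axis and vertical below 0.05 rad and z of outer_lid_centre in the frame of inner_lid_handle between -0.0335 and -0.0275 m and contact force between the fingers and inner_lid below 0.1 N and contact force between the fingers and outer_lid below 0.1 N), for 0.2 s.
At the end, for the whole second after the job is handed in: Upper tin on bottom tin (7 mm, 0.12 rad); inner lid seated in its mouth (5 mm, height 2 mm, tilt 0.05 rad), not touched by the fingers; outer lid held still by the fingers, level within 0.2 rad, touching neither inner lid nor tin, its centre over 0.197 m above the bench (above the handle) (all of step 1 and x of inner_lid_handle in the frame of loose_tin_centre between -0.005 and 0.005 m and y of inner_lid_handle in the frame of loose_tin_centre between -0.005 and 0.005 m and z of inner_lid_handle in the frame of loose_tin_centre between 0.069 and 0.073 m and angle between inner_lid_handle's own z axis and vertical below 0.05 rad and contact force between the fingers and inner_lid below 0.1 N and height (world z) of outer_lid_centre above 0.197 m and angle between outer_lid_centre's own z axis and vertical below 0.2 rad and contact force between the fingers and outer_lid above 1 N and contact force between outer_lid and inner_lid below 0.05 N and contact force between outer_lid and loose_tin below 0.05 N and linear speed of outer_lid below 0.03 m/s and linear speed of inner_lid below 0.02 m/s); the arm keeps its last pose, push and grip.
It fails at once if the lids come apart while the inner lid is not seated on the tin ((z of outer_lid_centre in the frame of inner_lid_handle above -0.0205 m or z of outer_lid_centre in the frame of inner_lid_handle below -0.04 m) and not (x of inner_lid_handle in the frame of loose_tin_centre between -0.005 and 0.005 m and y of inner_lid_handle in the frame of loose_tin_centre between -0.005 and 0.005 m and z of inner_lid_handle in the frame of loose_tin_centre between 0.069 and 0.073 m and angle between inner_lid_handle's own z axis and vertical below 0.05 rad)).
It fails at once if the tin is dropped (contact force between the fingers and loose_tin below 0.1 N and linear speed of loose_tin above 0.45 m/s).
It fails at once if the lids are dropped (contact force between the fingers and inner_lid below 0.1 N and linear speed of inner_lid above 0.45 m/s).
It fails at once if the bottom tin is shifted (distance of base_tin_centre from where it was at the start of the episode above 0.015 m).
It fails at once if the bowl, jar or timer is shoved (distance of any of bowl, jar, timer from where it was at the start of the episode above 0.02 m).
It also fails if it takes over 66 s, if anything falls off the work surface, if the arm or the gripper's body presses on something with over 40 N, if the wrist force passes 120 N, or if a joint passes its speed limit or range.

### The arm

A 7-joint arm with a two-finger parallel gripper is mounted at the origin on the work surface. World frame = base frame: x ahead of the robot, y to its left, z up, the work surface at z = 0. Lengths are in m, angles in rad, forces in N, time in s.
With the tool pointing down it reaches from about 0.4 to 0.875 m from the base axis. Payload 4.4 kg.
Tool frame: the origin (TCP) lies at the very end of the fingers, on their centre line; the grasp point (between the pads) lies 19 mm behind it; y points along the fingers, x is the direction in which the jaws open and shut, and the axes are right-handed (so a half turn about y gives the same grasp; the last joint's range is limited). The gripper opens to 85 mm and grips with 20 to 120 N. Pads are 22 mm wide; open, the fingers measure 114 mm over their backs; the gripper's body (76 mm by 85 mm) begins 54 mm behind the grasp point. The pads swing forward as they close: fully open they stand 13 mm farther back than shut.
Start: joints at [1.097, 0.628, 0.038, 1.517, -0.027, 0.996, -0.02], TCP at [0.258, -0.597, 0.198] pointing down, gripper open.
Joint ranges: [-3.06, 3.06], [-0.37, 2.12], [-1.25, 1.32], [0.18, 2.47], [-1.1, 4.24], [0.23, 1.98], [-2.94, 2.94]. Speed limits (rad/s): [2.57, 2.57, 3.14, 3.14, 3.14, 3.14, 3.14].

### API

Orientations are given as [roll, pitch, yaw] about the fixed x, y, z axes, in that order (R = Rz(yaw) Ry(pitch) Rx(roll)).
In Python, from bench import bot gives the robot as it stands.
- The arm moves only by the tool apply_moves, never from a script. Its argument "series" is a list that holds one entry, the list of rows, each a list of 7 numbers: the shift along the tool's x, y, z in m, then the turn, a rotation vector about the tool's x, y, z in degrees, then the finger opening in m, from 0 to 0.0854. In form: [[[x, y, z, ax, ay, az, grip], ...]]. A call has 1 to 10 rows; each row shifts and turns the pose as measured when the row begins, along the tool's axes as they then stand; what a row does not reach is not made up. A row lasts 1/8 s, in which the tool goes at most 62.5 mm and 10.7 degrees, less where a joint would pass 70% of its speed; a pose out of reach is approached as far as the arm can. A call with a gripper value outside its range is refused whole. The fingers move at their own pace and stop on an object; the grip force is fixed at half the most. Time passes only in rows, so rows that do not move let the fingers close. It gives the time, the measured TCP pose, the force and the opening at its end, in the units of the state.
- bot.observe(): the state, without advancing time (a new reading comes with each control period).
- bot.get_image(name): name is "side" or "top" or "wrist"; returns a dict with "color" (480x640x3 uint8, red, green, blue), "range_z" (480x640 float32, m along the optical axis (not along the pixel's ray), 0 where there is no reading), "vfov" (degrees; the focal length in pixels is half the picture's height over the tangent of half this angle, whatever the lens; pixels are square), "cx", "cy" (the principal point, pixels), "distortion" ([k1, k2, p1, p2, k3] as OpenCV has them; the pictures are not rectified), "extrinsics" (4x4, takes a point from world to camera coordinates); the wrist camera has in their place "hand_eye" (4x4, takes a point from camera to tool coordinates, whose origin is the TCP and whose axes are the tool frame's). Camera axes: x right, y up, looking along -z (the intrinsics and any distortion apply to the point x, -y, -z); pixel columns grow to the right and rows downward; lengths in m; the calibration is good to about 2 mm. A picture is of the moment at which its call begins: read the wrist's pose just before it.
- bot.finish_job(): hands the job in, once; it reports no verdict.
Trained networks look in the newest picture that a camera, given by its name, has taken for a name from the list of things; names that differ only in an ending like _2 or _b are one class to them, and where a whole thing is asked for, a point or a joint stands for the part that bears it (a point fixed in the world has none). Each returns a list of dicts, best first, with "confidence" (0 to 1); they miss things now and then, are a little off and sometimes report something else, mostly with a low value. They report only what shows in the picture. A call takes as long as a camera call. They do not tell look-alikes from the thing itself.
- bot.outline_of(query, camera): "pixels" (480x640 bool, what is visible of it).
- bot.spot_point(query, camera): "centre" ([x, y, z] in m, in world coordinates, good to about 4 mm: a listed point, or the origin of a listed thing).
The state is a dict: "time_s": time; "qpos": joint angles; "joint_vel": joint speeds; "joint_efforts": joint torques, N m; "position": TCP position; "eef_rot": TCP orientation; "wrist_force": force on the tool from outside, world axes, zero at the start; "wrist_torque": the same for the moment, N m; "width": opening from 0.0 (shut) to 1.0 (fully open).
Only numpy, scipy, OpenCV 4.12 (cv2) and the standard library are available. Lean on these libraries where they do the work, as an engineer would, in place of code of your own. Each camera call takes 0.05 s, during which the arm holds its last target. There are 200 camera calls.

## Working session

There is one attempt and no reset: what is moved stays moved. The work goes in short steps, Python scripts to look and compute and a tool call to move; the robot and the scene stay as the last step left them, time stands still between calls to the robot, and variables do not carry over. Pictures are saved under pics/ and viewed, about 8 in all and at most 12, crops included, and the job is handed in when it is done.

Besides the shell and the picture viewer there is one more tool, called after "Request:" by a JSON object that holds its "name" and its "arguments". apply_moves: Moves the arm, as the interface text tells. Its arguments: {"type":"object","properties":{"series":{"type":"array","items":{"type":"array","items":{"type":"array","items":{"type":"number"}}}}},"required":["series"]}

```bash
mkdir -p pics; cat > h.py <<'E'
import numpy as np, cv2
from bench import bot
from scipy.spatial.transform import Rotation as R
def grab(n):
    s=bot.observe(); return bot.get_image(n),s
def cloud(d,s=None):
    z=d['range_z']; f=240/np.tan(np.radians(d['vfov'])/2)
    K=np.array([[f,0,d['cx']],[0,f,d['cy']],[0,0,1]])
    u,v=np.meshgrid(np.arange(640),np.arange(480))
    p=cv2.undistortPoints(np.stack([u,v],-1).reshape(-1,1,2).astype(np.float64),K,np.array(d['distortion'],float)).reshape(480,640,2)
    c=np.stack([p[...,0]*z,-p[...,1]*z,-z,np.ones_like(z)],-1)
    if 'extrinsics' in d: T=np.linalg.inv(np.array(d['extrinsics']))
    else:
        W=np.eye(4);W[:3,:3]=R.from_euler('xyz',s['eef_rot']).as_matrix();W[:3,3]=s['position']
        T=W@np.array(d['hand_eye'])
    P=(c@T.T)[...,:3]; P[z<=0]=np.nan
    return P
def save(d,n): cv2.imwrite('pics/'+n,d['color'][...,::-1])
NAMES=['loose_tin_centre','base_tin_centre','inner_lid_handle','inner_lid_bottom','outer_lid_centre','bowl','jar','timer']
E
python3 - <<'E'
from h import *
np.set_printoptions(precision=4,suppress=True)
s=bot.observe();print(s)
ims=[]
for c in ['top','side']:
    d,_=grab(c); P=cloud(d); ims.append(d['color'])
    for n in NAMES:
        r=bot.spot_point(n,c); 
        for k in r[:3]: print(c,n,round(k['confidence'],2),np.array(k['centre']))
        r=bot.outline_of(n,c)
        for k in r[:3]:
            m=k['pixels']; q=P[m]; ys,xs=np.where(m)
            print('   ol',round(k['confidence'],2),m.sum(),xs.mean().round(),ys.mean().round(),np.nanmedian(q,axis=0))
cv2.imwrite('pics/a.png',cv2.resize(np.vstack(ims),(0,0),fx=.62,fy=.62)[...,::-1])
E
```

```text
{'time_s': 0.0, 'qpos': array([ 1.0972,  0.6293,  0.0385,  1.5184, -0.027 ,  0.9963, -0.02  ]), 'joint_vel': array([ 0.0006,  0.0009,  0.0003, -0.0017,  0.0001,  0.0008, -0.0015]), 'joint_efforts': array([ -0.001 , -56.341 ,   1.2252, -19.3453,   0.0108,   0.0104,
        -0.    ]), 'position': array([ 0.2575, -0.596 ,  0.1971]), 'eef_rot': array([-1.5708,  0.0019, -1.163 ]), 'wrist_force': array([ 0.7466,  0.6504, -0.1883]), 'wrist_torque': array([0.0159, 0.0341, 0.0414]), 'width': 0.9961426620300505}
top loose_tin_centre 0.82 [ 0.5397 -0.2312  0.0299]
top loose_tin_centre 0.72 [0.7517 0.0436 0.0009]
top loose_tin_centre 0.31 [ 0.7456 -0.1485 -0.0026]
   ol 0.55 1347 427.0 254.0 [ 0.5389 -0.2266  0.0487]
top base_tin_centre 0.75 [0.4733 0.222  0.0433]
   ol 0.94 1385 197.0 283.0 [0.4731 0.2201 0.0644]
top inner_lid_handle 0.72 [ 0.3781 -0.0495  0.0526]
top inner_lid_handle 0.66 [ 0.5146 -0.0449  0.0476]
   ol 0.96 1189 335.0 331.0 [ 0.3835 -0.0483  0.0263]
   ol 0.64 226 333.0 263.0 [ 0.5171 -0.0418  0.043 ]
top inner_lid_bottom 0.86 [ 0.3864 -0.0511  0.0001]
top inner_lid_bottom 0.
[... 1536 characters left out ...]
0.0281]
side outer_lid_centre 0.85 [ 0.382  -0.1925  0.003 ]
side outer_lid_centre 0.82 [ 0.5158 -0.0456  0.021 ]
   ol 0.82 1263 191.0 370.0 [ 0.3835 -0.2016  0.0116]
   ol 0.73 1976 278.0 280.0 [ 0.5167 -0.063   0.0275]
   ol 0.21 338 278.0 270.0 [ 0.5192 -0.0572  0.047 ]
side bowl 0.84 [0.7533 0.0375 0.0006]
   ol 0.73 2644 413.0 220.0 [0.7566 0.0564 0.0276]
   ol 0.41 1822 247.0 159.0 [0.4755 0.2006 0.0622]
   ol 0.39 863 382.0 149.0 [0.7328 0.2413 0.0284]
side jar 0.66 [ 0.7503 -0.149  -0.0005]
   ol 0.6 2684 435.0 310.0 [ 0.7396 -0.1706  0.0665]
   ol 0.53 1790 247.0 160.0 [0.4755 0.1997 0.0622]
side timer 0.55 [ 0.7362  0.2595 -0.0013]
   ol 0.68 904 382.0 150.0 [0.7331 0.2414 0.0281]
```

View pics/a.png

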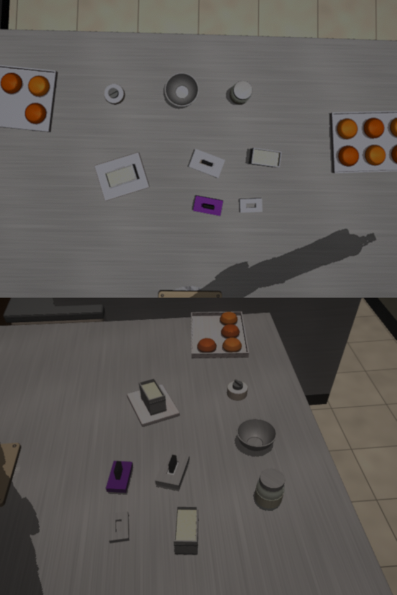

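The top view (upper half) shows the loose tin at about (427,254) in full-resolution pixels, the nested lids with the black handle at (333,262) and the base tin on its riser at (197,283). The purple look-alike is at (335,331) and the smaller lid at (404,331). Next I'll get the yaws.

```bash
cat >> h.py <<'E'
def fit(pts):
    "min-area rectangle of xy points: centre, sizes (short,long), yaw of short axis in (-90,90]"
    (c,(w,h),a)=cv2.minAreaRect((pts[:,:2]*1000).astype(np.float32))
    if w>h: w,h,a=h,w,a+90
    a=(a+90)%180-90
    return np.round(c,1),round(w,1),round(h,1),round(a,1)
def comp(P,x,y,zlo,zhi,r=.08):
    with np.errstate(invalid='ignore'):
        m=(np.hypot(P[...,0]-x,P[...,1]-y)<r)&(P[...,2]>zlo)&(P[...,2]<zhi)
    return P[m]
E
python3 - <<'E'
from h import *
for c in ['top','side']:
    d,_=grab(c);P=cloud(d)
    for n,x,y,a,b in [('loose',.54,-.231,.056,.066),('base',.473,.222,.069,.082),('lid',.517,-.044,.020,.036),('handle',.517,-.044,.04,.065)]:
        q=comp(P,x,y,a,b,.07); print(c,n,len(q),fit(q),q.mean(0).round(4),np.median(q[:,2]).round(4))
E
```

```text
top loose 221 (array([ 539.2, -229.4]), 50.0, 90.9, -6.7) [ 0.5391 -0.2301  0.0598] 0.0599
top base 277 (array([472.5, 222.9]), 50.1, 89.7, 19.6) [0.4725 0.2237 0.0747] 0.075
top lid 1466 (array([517.3, -43.2]), 62.1, 102.2, -19.9) [ 0.5172 -0.043   0.0288] 0.0289
top handle 116 (array([518.2, -42.6]), 11.9, 35.9, -18.9) [ 0.5182 -0.0427  0.0587] 0.0589
side loose 486 (array([ 539.9, -234.2]), 49.9, 92.7, -6.8) [ 0.5396 -0.237   0.0591] 0.0592
side base 326 (array([473.9, 219. ]), 51.5, 98.1, 18.8) [0.474  0.2168 0.073 ] 0.0731
side lid 1834 (array([518. , -48.1]), 63.6, 106.2, -19.6) [ 0.5175 -0.0549  0.0276] 0.0278
side handle 223 (array([519.2, -48.6]), 12.5, 39.1, -19.3) [ 0.519  -0.0523  0.0539] 0.0564
```

```bash
cat >> h.py <<'E'
def plan(x,y,z,yaw,n,grip):
    "print n rows to the world TCP pose (tool down), evenly divided"
    s=bot.observe(); p=np.array(s['position']); r0=R.from_euler('xyz',s['eef_rot'])
    D=R.from_euler('xyz',[-90,0,yaw],degrees=True)
    rv=(r0.inv()*D).as_rotvec()
    d=(np.array([x,y,z])-p)/n
    rows=[]
    for i in range(n):
        Ri=r0*R.from_rotvec(rv*i/n)
        rows.append([float(v) for v in np.r_[Ri.inv().apply(d).round(4),np.degrees(rv/n).round(2)]]+[grip])
    print('t',s['time_s'],'pos',p.round(4),'rot',np.degrees(s['eef_rot']).round(1),'w',round(s['width'],3),'F',np.round(s['wrist_force'],1)); print(rows)
E
python3 -c "
from h import *
plan(.539,-.230,.17,-6.7,10,.0854)"
```

```text
t 1.8 pos [ 0.2578 -0.5967  0.198 ] rot [-90.   -0.  -66.6] w 1.004 F [0.1 0.9 0.2]
[[-0.0225, 0.0028, 0.0404, -0.0, -5.99, 0.0, 0.0854], [-0.0182, 0.0028, 0.0425, -0.0, -5.99, 0.0, 0.0854], [-0.0136, 0.0028, 0.0441, -0.0, -5.99, 0.0, 0.0854], [-0.009, 0.0028, 0.0453, -0.0, -5.99, 0.0, 0.0854], [-0.0042, 0.0028, 0.046, -0.0, -5.99, 0.0, 0.0854], [0.0007, 0.0028, 0.0462, -0.0, -5.99, 0.0, 0.0854], [0.0055, 0.0028, 0.0459, -0.0, -5.99, 0.0, 0.0854], [0.0102, 0.0028, 0.0451, -0.0, -5.99, 0.0, 0.0854], [0.0149, 0.0028, 0.0437, -0.0, -5.99, 0.0, 0.0854], [0.0194, 0.0028, 0.042, -0.0, -5.99, 0.0, 0.0854]]
```

Request:
{"name": "apply_moves", "arguments": {"series": [[[-0.0225,0.003,0.04,0,-6,0,0.085],[-0.018,0.003,0.0425,0,-6,0,0.085],[-0.0135,0.003,0.044,0,-6,0,0.085],[-0.009,0.003,0.045,0,-6,0,0.085],[-0.004,0.003,0.046,0,-6,0,0.085],[0.0005,0.003,0.046,0,-6,0,0.085],[0.0055,0.003,0.046,0,-6,0,0.085],[0.01,0.003,0.045,0,-6,0,0.085],[0.015,0.003,0.0435,0,-6,0,0.085],[0.0195,0.003,0.042,0,-6,0,0.085]]]}}

```text
time_s: 3.05
position: [0.5398, -0.2232, 0.167]
eef_rot: [-1.578, -0.003, -0.092]
wrist_force: [0.3, -0.6, -0.2]
width: 0.995
```

```bash
python3 -c "
from h import *
d,s=grab('wrist');P=cloud(d,s);save(d,'b.png')
q=comp(P,.539,-.23,.055,.066,.07);print(len(q),fit(q) if len(q) else 0,np.median(q[:,2]) if len(q) else 0)
plan(.539,-.230,.10,-6.7,3,.0854)"
```

```text
1409 (array([ 539.7, -231. ]), 48.8, 90.6, -6.5) 0.05851298770808855
t 3.1 pos [ 0.5448 -0.2147  0.1669] rot [-90.   -0.4  -4.6] w 0.996 F [3.9 5.2 0.4]
[[-0.0017, 0.0223, -0.0052, 0.01, 0.71, 0.13, 0.0854], [-0.0016, 0.0223, -0.0053, 0.01, 0.71, 0.13, 0.0854], [-0.0014, 0.0223, -0.0053, 0.01, 0.71, 0.13, 0.0854]]
```

Request:
{"name": "apply_moves", "arguments": {"series": [[[-0.0017,0.02,-0.0052,0,0.7,0,0.085],[-0.0016,0.02,-0.0053,0,0.7,0,0.085],[-0.0014,0.02,-0.0053,0,0.7,0,0.085],[0,0,0,0,0,0,0.085],[0,0,0,0,0,0,0.085]]]}}

```text
time_s: 3.72
position: [0.542, -0.2279, 0.1068]
eef_rot: [-1.571, -0.01, -0.113]
wrist_force: [-0.2, -0.1, -0.0]
width: 0.999
```

```bash
python3 -c "
from h import *
d,s=grab('wrist');P=cloud(d,s)
q=comp(P,.539,-.23,.055,.066,.07);print(len(q),fit(q) if len(q) else 0,np.median(q[:,2]) if len(q) else 0)
plan(.5395,-.2305,.025,-6.7,5,.0854)"
```

```text
2353 (array([ 539.3, -231.2]), 49.6, 90.8, -6.8) 0.05859051012586999
t 3.775 pos [ 0.5418 -0.228   0.1067] rot [-90.   -0.6  -6.5] w 0.992 F [-0.7  0.5 -0.5]
[[-0.0006, 0.0163, -0.0005, -0.0, 0.05, 0.12, 0.0854], [-0.0005, 0.0163, -0.0005, -0.0, 0.05, 0.12, 0.0854], [-0.0005, 0.0163, -0.0005, -0.0, 0.05, 0.12, 0.0854], [-0.0005, 0.0163, -0.0005, -0.0, 0.05, 0.12, 0.0854], [-0.0004, 0.0163, -0.0005, -0.0, 0.05, 0.12, 0.0854]]
```

View pics/b.png

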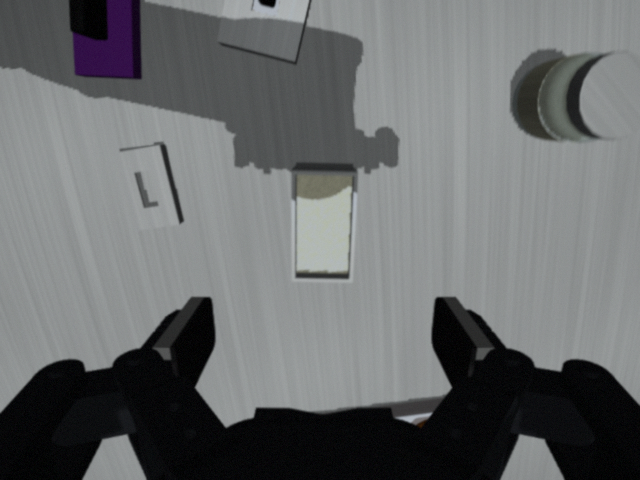

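The wrist view shows the loose tin at about (323,222) between the open fingers, with nothing near it. I'll go down to it.

Request:
{"name": "apply_moves", "arguments": {"series": [[[-0.0006,0.018,-0.0006,0,0,0.12,0.085],[-0.0006,0.018,-0.0006,0,0,0.12,0.085],[-0.0006,0.018,-0.0006,0,0,0.12,0.085],[-0.0006,0.018,-0.0006,0,0,0.12,0.085],[-0.0004,0.009,-0.0005,0,0,0.12,0.085],[0,0,0,0,0,0,0.085],[0,0,0,0,0,0,0.085]]]}}

```text
time_s: 4.65
position: [0.5395, -0.2305, 0.0201]
eef_rot: [-1.571, 0.001, -0.112]
wrist_force: [0.1, 0.2, -0.2]
width: 0.993
```

```bash
python3 -c "
from h import *
plan(.5394,-.2308,.025,-6.7,1,.0854)"
```

```text
t 4.65 pos [ 0.5395 -0.2305  0.0201] rot [-90.    0.   -6.4] w 0.993 F [ 0.1  0.2 -0.2]
[[-0.0, -0.0049, -0.0003, -0.01, 0.27, -0.04, 0.0854]]
```

Request:
{"name": "apply_moves", "arguments": {"series": [[[0,-0.004,0,0,0.3,0,0.085],[0,0,0,0,0,0,0.03],[0,0,0,0,0,0,0.03],[0,0,0,0,0,0,0.03],[0,0,0,0,0,0,0.03],[0,0,0,0,0,0,0.03],[0,0,0,0,0,0,0.03]]]}}

```text
time_s: 5.52
position: [0.5408, -0.2311, 0.0263]
eef_rot: [-1.572, -0.003, -0.118]
wrist_force: [-0.6, 0.7, 0.4]
width: 0.35
```

```bash
python3 -c "
from h import *
plan(.5394,-.2308,.15,-6.7,7,.03)"
```

```text
t 5.525 pos [ 0.5408 -0.2311  0.0263] rot [-90.   -0.2  -6.8] w 0.35 F [-0.6  0.7  0.4]
[[-0.0002, -0.0177, 0.0, 0.01, -0.01, 0.02, 0.03], [-0.0002, -0.0177, 0.0, 0.01, -0.01, 0.02, 0.03], [-0.0002, -0.0177, 0.0, 0.01, -0.01, 0.02, 0.03], [-0.0002, -0.0177, 0.0, 0.01, -0.01, 0.02, 0.03], [-0.0002, -0.0177, 0.0, 0.01, -0.01, 0.02, 0.03], [-0.0002, -0.0177, 0.0, 0.01, -0.01, 0.02, 0.03], [-0.0002, -0.0177, 0.0, 0.01, -0.01, 0.02, 0.03]]
```

```bash
python3 -c "
from h import *
d,s=grab('wrist');e,_=grab('side');print(s['width'])
cv2.imwrite('pics/c.png',np.hstack([cv2.resize(d['color'],(400,300)),e['color'][230:480,150:480][:,:,:].copy()[:250].repeat(1,0)[:250] if 0 else cv2.resize(e['color'][230:480,180:510],(396,300))])[...,::-1])"
```

```text
0.3500738849981496
```

View pics/c.png

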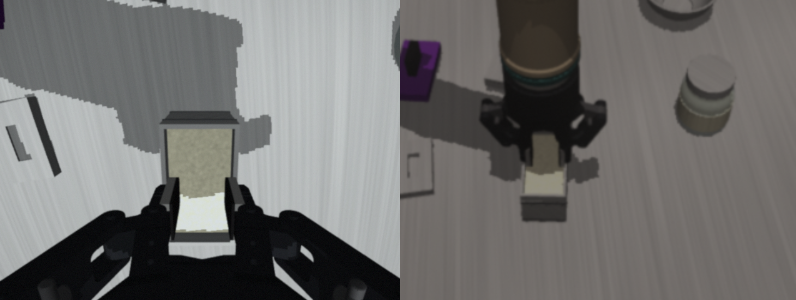

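```bash
python3 -c "
from h import *
np.set_printoptions(precision=4,suppress=True)
d,s=grab('wrist');P=cloud(d,s)
Rm=R.from_euler('xyz',s['eef_rot']); T=Rm.inv().apply((P-s['position']).reshape(-1,3)).reshape(P.shape)
for v in (330,360):
  for u in list(range(230,420,8)): print(v,u,T[v,u],d['color'][v,u])
q=comp(P,.539,-.23,.055,.066,.07);print(len(q),fit(q))
"
```

```text
330 230 [-0.0565  0.0271 -0.0482] [149 152 153]
330 238 [-0.0248 -0.0771  0.0137] [12 14 13]
330 246 [-0.0223 -0.0778  0.0141] [13 14 15]
330 254 [-0.0209 -0.0729  0.0112] [ 6 11 12]
330 262 [-0.0183 -0.0739  0.0118] [20 23 24]
330 270 [-0.0164 -0.0701  0.0096] [88 92 91]
330 278 [-0.0147 -0.0642  0.0061] [0 2 2]
330 286 [-0.0145 -0.0423 -0.0069] [54 56 55]
330 294 [-0.0132 -0.0205 -0.0198] [216 222 220]
330 302 [-0.0094 -0.021  -0.0195] [216 222 214]
330 310 [-0.0057 -0.0201 -0.02  ] [216 223 214]
330 318 [-0.002  -0.0203 -0.0199] [215 223 214]
330 326 [ 0.0017 -0.0205 -0.0198] [216 223 214]
330 334 [ 0.0054 -0.0208 -0.0196] [216 223 216]
330 342 [ 0.0091 -0.0211 -0.0194] [214 222 216]
330 350 [ 0.0129 -0.0204 -0.0198] [216 222 216]
330 358 [ 0.0166 -0.0203 -0.0199] [201 209 199]
330 366 [ 0.0153 -0.0591  0.0031] [4 4 7]
330 374 [ 0.0165 -0.0694  0.0091] [23 25 25]
330 382 [ 0.019  -0.0699  0.0095] [70 71 70]
330 390 [ 0.0208 -0.0734  0.0115] [ 7  5 11]
330 398 [ 0.0228 -0.0753  0.0126] [ 5  7 11]
330 406 [ 0.0249 -0.0768  0.0135] [ 9 10  9]
330 414 [ 0.0279 -0.0744  0.012 ] [92 94 
[... 459 characters left out ...]

360 310 [-0.0059 -0.0204 -0.0362] [215 221 218]
360 318 [-0.0021 -0.0207 -0.036 ] [216 221 219]
360 326 [ 0.0017 -0.0214 -0.0355] [214 220 214]
360 334 [ 0.0056 -0.0211 -0.0357] [214 222 211]
360 342 [ 0.0094 -0.0211 -0.0357] [214 221 223]
360 350 [ 0.0133 -0.0197 -0.0367] [215 221 218]
360 358 [ 0.017  -0.0209 -0.0359] [216 221 210]
360 366 [ 0.0153 -0.0625 -0.0069] [13 12 13]
360 374 [ 0.0169 -0.0699 -0.0017] [14 13 15]
360 382 [ 0.016  -0.089   0.0117] [ 8  9 12]
360 390 [ 0.0182 -0.089   0.0117] [ 8  6 11]
360 398 [ 0.0203 -0.0891  0.0117] [11 15 12]
360 406 [ 0.0223 -0.0899  0.0122] [ 6 10 10]
360 414 [ 0.0246 -0.089   0.0116] [ 8 10 12]
4046 (array([ 540.7, -231.6]), 52.9, 91.1, -6.7)
```

```bash
python3 -c "
from h import *
d,s=grab('wrist');e,_=grab('side');P=cloud(e)
m=np.isfinite(P[...,0])&(np.hypot(P[...,0]-.54,P[...,1]+.231)<.05)&(e['color'].max(-1)<60)
q=P[m];T=R.from_euler('xyz',s['eef_rot']).inv().apply(q-s['position'])
for lo in np.arange(0,.14,.01):
  k=(q[:,2]>=lo)&(q[:,2]<lo+.01)
  if k.any(): print(round(lo,2),k.sum(),'x',T[k,0].min().round(4),T[k,0].max().round(4),'z',T[k,2].min().round(4))
a=cv2.resize(d['color'][190:430,220:430],(525,600));b=cv2.resize(e['color'][300:420,275:330],(275,600))
cv2.imwrite('pics/d.png',np.hstack([a,b])[...,::-1])"
```

```text
0.0 62 x -0.0334 0.0283 z -0.0488
0.01 81 x -0.0154 0.0176 z -0.0489
0.02 81 x -0.0178 0.0176 z -0.0489
0.03 88 x -0.0172 0.0152 z -0.0494
0.04 90 x -0.0196 0.0249 z -0.0497
0.05 79 x -0.0238 0.0167 z -0.0491
0.06 38 x -0.026 0.028 z -0.0147
0.07 91 x -0.0269 0.0294 z -0.0148
0.08 91 x -0.0274 0.0294 z -0.016
0.09 70 x -0.0334 0.0308 z -0.0147
0.1 133 x -0.0453 0.0464 z -0.0168
0.11 442 x -0.0485 0.0463 z -0.0176
0.12 177 x -0.048 0.0475 z -0.0204
0.13 232 x -0.0482 0.0485 z -0.0209
0.14 202 x -0.0495 0.0484 z -0.0213
```

View pics/d.png

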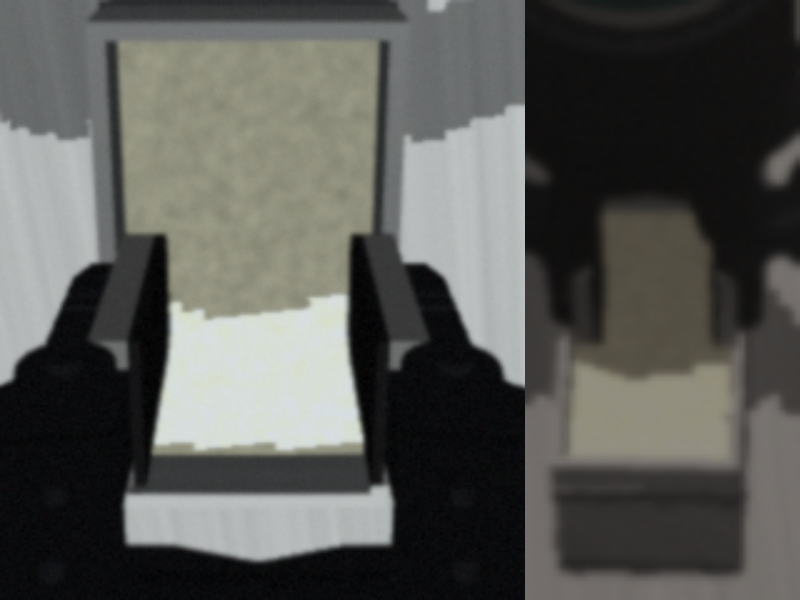

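```bash
python3 -c "
from h import *
np.set_printoptions(precision=4,suppress=True)
d,s=grab('wrist');P=cloud(d,s);print(np.array(d['hand_eye']))
T=R.from_euler('xyz',s['eef_rot']).inv().apply((P-s['position']).reshape(-1,3)).reshape(P.shape)
for u,v in [(280,288),(275,300),(270,310),(265,322),(268,332),(283,295),(280,320),(277,360),(276,375),(262,290),(284,340),(285,300)]: print(u,v,T[v,u],d['color'][v,u])
d=bot.observe();print(d['wrist_force'],d['time_s'])
"
```

```text
[[ 1.      0.0002 -0.0002  0.0003]
 [-0.0003  0.2814 -0.9596 -0.1747]
 [-0.0001  0.9596  0.2814  0.0716]
 [ 0.      0.      0.      1.    ]]
280 288 [-0.0164 -0.0412  0.0109] [42 42 40]
275 300 [-0.0169 -0.0523  0.0113] [54 57 57]
270 310 [-0.0179 -0.0589  0.0107] [56 55 55]
265 322 [-0.0183 -0.0674  0.0109] [55 57 55]
268 332 [-0.017  -0.0704  0.009 ] [110 110 109]
283 295 [-0.0144 -0.0485  0.0114] [3 4 5]
280 320 [-0.0146 -0.0587  0.0068] [4 3 4]
277 360 [-0.0148 -0.0693 -0.0021] [13 15 16]
276 375 [-0.0152 -0.0702 -0.0072] [20 21 22]
262 290 [-0.0248 -0.0331  0.0063] [110 112 113]
284 340 [-0.0145 -0.0497 -0.0068] [30 30 30]
285 300 [-0.0145 -0.0416  0.006 ] [ 9 11 12]
[ 0.8313 -1.0109  0.1783] 5.825
```

The close crop shows that the fingertips are not round the tin. They are above its rim, about 37 mm behind the stated TCP. The wrist depth and the side camera agree on this. I'll reopen the fingers and measure them again before going lower.

Request:
{"name": "apply_moves", "arguments": {"series": [[[0,0,0,0,0,0,0.085],[0,0,0,0,0,0,0.085],[0,0,0,0,0,0,0.085],[0,0,0,0,0,0,0.085],[0,0,0,0,0,0,0.085]]]}}

```text
time_s: 6.45
position: [0.5406, -0.231, 0.0262]
eef_rot: [-1.571, -0.002, -0.118]
wrist_force: [0.3, 0.1, 0.0]
width: 0.995
```

```bash
cat >> h.py <<'E'
def tips(d,s):
    P=cloud(d,s);T=R.from_euler('xyz',s['eef_rot']).inv().apply((P-s['position']).reshape(-1,3))
    k=np.isfinite(T[:,0])&(abs(T[:,2])<.013)&(d['color'].reshape(-1,3).max(-1)<70)&(T[:,1]>-.085)&(abs(T[:,0])<.06)
    T=T[k]
    for sg in (-1,1):
        q=T[T[:,0]*sg>0]; h,e=np.histogram(q[:,1],np.arange(-.09,.045,.005))
        print('side',sg,[(round(a,3),int(n)) for a,n in zip(e,h) if n])
        for a in np.arange(-.08,0.03,.01):
            z=q[(q[:,1]>a)&(q[:,1]<a+.01)]
            if len(z)>5: print('   y',round(a,3),'x',z[:,0].min().round(4),z[:,0].max().round(4))
E
python3 -c "
from h import *
d,s=grab('wrist');tips(d,s);plan(.5394,-.2308,-.01,-6.7,4,.0854)
q=comp(cloud(d,s),.539,-.23,.055,.066,.07);print(fit(q))"
```

```text
side -1 [(np.float64(-0.085), 435), (np.float64(-0.08), 499), (np.float64(-0.075), 611), (np.float64(-0.07), 557), (np.float64(-0.065), 519), (np.float64(-0.06), 454), (np.float64(-0.055), 361), (np.float64(-0.05), 163), (np.float64(-0.045), 2), (np.float64(-0.035), 60), (np.float64(-0.03), 102), (np.float64(-0.025), 29)]
   y -0.08 x -0.0559 -0.0412
   y -0.07 x -0.0559 -0.0416
   y -0.06 x -0.0559 -0.0415
   y -0.05 x -0.0484 -0.0415
   y -0.04 x -0.0234 -0.0229
   y -0.03 x -0.0234 -0.0229
side 1 [(np.float64(-0.085), 450), (np.float64(-0.08), 487), (np.float64(-0.075), 619), (np.float64(-0.07), 555), (np.float64(-0.065), 511), (np.float64(-0.06), 453), (np.float64(-0.055), 367), (np.float64(-0.05), 166), (np.float64(-0.045), 1), (np.float64(-0.035), 42), (np.float64(-0.03), 92), (np.float64(-0.025), 29)]
   y -0.08 x 0.0421 0.0565
   y -0.07 x 0.0423 0.0564
   y -0.06 x 0.0422 0.0566
   y -0.05 x 0.0421 0.0493
   y -0.04 x 0.0204 0.0209
   y -0.03 x 0.0204 0.0208
t 6.5 pos [ 0.5406 -0.231   0.0262] rot [-90.   -0.1  -6.8] w 0.996 F [ 0.1 -0.3 -0. ]
[[-0.0003, 0.009, 0.0, 0.01, -0.01, 0.03, 0.0854], [-0.0003, 0.009, 0.0, 0.01, -0.01, 0.03, 0.0854], [-0.0003, 0.009, 0.0, 0.01, -0.01, 0.03, 0.0854], [-0.0003, 0.009, 0.0, 0.01, -0.01, 0.03, 0.0854]]
(array([ 539.4, -231.3]), 50.2, 90.9, -6.9)
```

The open fingertips are 46 mm behind the stated TCP, so I'll use that offset. I'll go down another 34 mm and watch the force.

Request:
{"name": "apply_moves", "arguments": {"series": [[[-0.0003,0.009,0,0,0,0,0.085],[-0.0003,0.009,0,0,0,0,0.085],[-0.0003,0.008,0,0,0,0,0.085],[-0.0003,0.006,0,0,0,0,0.085],[0,0,0,0,0,0,0.085],[0,0,0,0,0,0,0.045],[0,0,0,0,0,0,0.03],[0,0,0,0,0,0,0.03],[0,0,0,0,0,0,0.03],[0,0,0,0,0,0,0.03]]]}}

```text
time_s: 7.75
position: [0.5394, -0.2307, -0.0085]
eef_rot: [-1.571, -0.002, -0.118]
wrist_force: [-0.1, 0.2, -0.8]
width: 0.577
```

```bash
python3 -c "
from h import *
d,s=grab('wrist');tips(d,s);plan(.5394,-.2308,.12,-6.7,6,.03)
q=comp(cloud(d,s),.539,-.23,.055,.066,.07);print(fit(q),np.median(q[:,2]))"
```

```text
side -1 [(np.float64(-0.085), 853), (np.float64(-0.08), 320), (np.float64(-0.075), 482), (np.float64(-0.07), 357), (np.float64(-0.065), 393), (np.float64(-0.06), 265), (np.float64(-0.055), 123), (np.float64(-0.05), 84), (np.float64(-0.045), 30)]
   y -0.08 x -0.0526 -0.024
   y -0.07 x -0.0379 -0.0215
   y -0.06 x -0.0378 -0.0215
   y -0.05 x -0.0378 -0.0295
side 1 [(np.float64(-0.085), 837), (np.float64(-0.08), 312), (np.float64(-0.075), 478), (np.float64(-0.07), 338), (np.float64(-0.065), 413), (np.float64(-0.06), 270), (np.float64(-0.055), 122), (np.float64(-0.05), 87), (np.float64(-0.045), 28)]
   y -0.08 x 0.0246 0.0474
   y -0.07 x 0.0219 0.0385
   y -0.06 x 0.0219 0.0385
   y -0.05 x 0.0296 0.0386
t 7.8 pos [ 0.5394 -0.2308 -0.0085] rot [-90.   -0.1  -6.8] w 0.573 F [ 0.8 -0.4 -0.8]
[[0.0, -0.0214, -0.0, 0.0, -0.01, 0.02, 0.03], [0.0, -0.0214, -0.0, 0.0, -0.01, 0.02, 0.03], [0.0, -0.0214, -0.0, 0.0, -0.01, 0.02, 0.03], [0.0, -0.0214, -0.0, 0.0, -0.01, 0.02, 0.03], [0.0, -0.0214, -0.0, 0.0, -0.01, 0.02, 0.03], [0.0, -0.0214, -0.0, 0.0, -0.01, 0.02, 0.03]]
(array([ 540.7, -221.3]), 70.5, 76.7, 83.4) 0.058782814192688354
```

Request:
{"name": "apply_moves", "arguments": {"series": [[[0,-0.01,0,0,0,0,0.03],[0,-0.02,0,0,0,0,0.03],[0,-0.025,0,0,0,0,0.03],[0,-0.025,0,0,0,0,0.03],[0,-0.025,0,0,0,0,0.03],[0,-0.02,0,0,0,0,0.03],[0,0,0,0,0,0,0.03],[0,0,0,0,0,0,0.03]]]}}

```text
time_s: 8.8
position: [0.5337, -0.2294, 0.1194]
eef_rot: [-1.57, 0.008, -0.118]
wrist_force: [0.1, 0.2, -5.4]
width: 0.574
```

```bash
python3 -c "
from h import *
plan(.4725,.2232,.12,19.5,10,.03)"
```

```text
t 8.8 pos [ 0.5337 -0.2294  0.1194] rot [-89.9   0.5  -6.8] w 0.574 F [ 0.1  0.2 -5.4]
[[-0.0114, 0.0001, 0.0442, -0.02, -2.63, -0.04, 0.03], [-0.0094, 0.0001, 0.0447, -0.02, -2.63, -0.04, 0.03], [-0.0073, 0.0, 0.0451, -0.02, -2.63, -0.04, 0.03], [-0.0052, 0.0, 0.0454, -0.02, -2.63, -0.04, 0.03], [-0.0032, 0.0, 0.0456, -0.02, -2.63, -0.04, 0.03], [-0.0011, -0.0, 0.0457, -0.02, -2.63, -0.04, 0.03], [0.001, -0.0, 0.0457, -0.02, -2.63, -0.04, 0.03], [0.0031, -0.0, 0.0456, -0.02, -2.63, -0.04, 0.03], [0.0052, -0.0, 0.0454, -0.02, -2.63, -0.04, 0.03], [0.0073, -0.0001, 0.0451, -0.02, -2.63, -0.04, 0.03]]
```

Request:
{"name": "apply_moves", "arguments": {"series": [[[-0.0075,0,0.029,0,-2,0,0.03],[-0.0094,0,0.0445,0,-2.6,0,0.03],[-0.0073,0,0.045,0,-2.6,0,0.03],[-0.0052,0,0.0455,0,-2.6,0,0.03],[-0.0032,0,0.0455,0,-2.6,0,0.03],[-0.0011,0,0.0455,0,-2.6,0,0.03],[0.001,0,0.0455,0,-2.6,0,0.03],[0.003,0,0.0455,0,-2.6,0,0.03],[0.005,0,0.035,0,-2.6,0,0.03],[0.005,0,0.02,0,-1.6,0,0.03]]]}}

```text
time_s: 10.05
position: [0.477, 0.1815, 0.1105]
eef_rot: [-1.562, 0.023, 0.317]
wrist_force: [-0.3, -0.9, -5.1]
width: 0.577
```

Request:
{"name": "apply_moves", "arguments": {"series": [[[0,0,0,0,0,0,0.03],[0,0,0,0,0,0,0.03]]]}}

```text
time_s: 10.3
position: [0.4755, 0.1822, 0.1089]
eef_rot: [-1.562, 0.026, 0.319]
wrist_force: [0.3, 0.6, -4.4]
width: 0.578
```

```bash
python3 -c "
from h import *
plan(.4725,.2232,.085,19.5,3,.03)
for c in ('top','wrist'):
  d,s=grab(c);P=cloud(d,s if c=='wrist' else None)
  z=s['position'][2]+.0085+.06
  q=comp(P,s['position'][0],s['position'][1],z-.004,z+.006,.055);q=q;print(c,len(q),fit(q))
  q=comp(P,.4725,.2232,.069,.082,.07);print(' base',len(q),fit(q))
save(d,'e.png')"
```

```text
t 10.3 pos [0.4755 0.1822 0.1089] rot [-89.5   1.5  18.3] w 0.578 F [ 0.3  0.6 -4.4]
[[0.0035, 0.008, 0.0132, -0.17, -0.4, -0.5, 0.03], [0.0036, 0.008, 0.0132, -0.17, -0.4, -0.5, 0.03], [0.0036, 0.008, 0.0132, -0.17, -0.4, -0.5, 0.03]]
top 110 (array([487. , 155.9]), 33.5, 50.1, -71.8)
 base 5 (array([507.9, 190.1]), 1.9, 3.8, 1.0)
wrist 7565 (array([476.1, 191.6]), 71.1, 79.3, -71.4)
 base 1612 (array([466.1, 240.7]), 49.9, 50.9, 18.9)
```

Request:
{"name": "apply_moves", "arguments": {"series": [[[0.0035,0.005,0.0135,-0.17,-0.3,-0.5,0.03],[0.0035,0.005,0.0135,-0.17,-0.3,-0.5,0.03],[0.0035,0.005,0.0135,-0.17,-0.3,-0.5,0.03],[0,0,0,0,0,0,0.03],[0,0,0,0,0,0,0.03]]]}}

```text
time_s: 11.02
position: [0.4723, 0.2259, 0.0928]
eef_rot: [-1.571, -0.002, 0.334]
wrist_force: [-1.1, 0.4, -4.4]
width: 0.574
```

```bash
python3 -c "
from h import *
d,s=grab('wrist');P=cloud(d,s);q=comp(P,.4725,.2232,.069,.082,.07);print(' base',len(q),fit(q))
z=s['position'][2]+.0085+.06;q=comp(P,s['position'][0],s['position'][1],z-.004,z+.006,.07);print('tin',len(q),fit(q),np.median(q[:,2])-z)
k=R.from_euler('z',-19.3,degrees=True);c=k.apply([.4725,.2232,0]);r=k.apply(q);r=r[(abs(r[:,0]-c[0])<.04)];print((np.percentile(r,[1,99],axis=0)-c)[:,:2],k.apply(s['position'])-c)
plan(.4725,.2232,.075,19.3,2,.03)"
```

```text
base 411 (array([457.9, 263.9]), 1.8, 49.3, -71.0)
tin 7461 (array([469.2, 234.8]), 70.9, 76.2, -71.6) -0.0011360844940495052
[[-0.02946408 -0.0194875 ]
 [ 0.03114509  0.0470676 ]] [0.00074256 0.00264594 0.09282936]
t 11.075 pos [0.4723 0.2261 0.0929] rot [-90.   -0.1  19.1] w 0.573 F [-0.5  0.9 -4.7]
[[-0.0004, 0.0089, -0.0014, -0.0, -0.09, 0.06, 0.03], [-0.0004, 0.0089, -0.0014, -0.0, -0.09, 0.06, 0.03]]
```

Request:
{"name": "apply_moves", "arguments": {"series": [[[-0.0006,0.007,-0.0014,0,0,0.05,0.03],[-0.0004,0.007,-0.0012,0,-0.1,0.05,0.03],[0,0.004,0,0,0,0,0.03],[0,0.002,0,0,0,0,0.03],[0,0,0,0,0,0,0.03]]]}}

```text
time_s: 11.7
position: [0.4728, 0.2214, 0.0713]
eef_rot: [-1.572, 0.0, 0.333]
wrist_force: [0.3, 0.1, -3.8]
width: 0.577
```

```bash
python3 -c "
from h import *
plan(.4725,.2232,.068,19.3,1,.03)
d,_=grab('side');P=cloud(d)
with np.errstate(invalid='ignore'): m=(abs(P[...,0]-.48)<.05)&(abs(P[...,1]-.2)<.06)&(P[...,2]>.02)
ys,xs=np.where(m);c=d['color'][max(ys.min()-10,0):ys.max()+10,xs.min()-10:xs.max()+10];f=550/max(c.shape[:2])
cv2.imwrite('pics/f.png',cv2.resize(c,(0,0),fx=f,fy=f)[...,::-1]);print(xs.min(),ys.min(),f)"
```

```text
t 11.7 pos [0.4728 0.2214 0.0713] rot [-90.    0.   19.1] w 0.577 F [ 0.3  0.1 -3.8]
[[0.0003, 0.0033, 0.0018, 0.05, -0.22, -0.0, 0.03]]
203 0 2.7777777777777777
```

View pics/f.png

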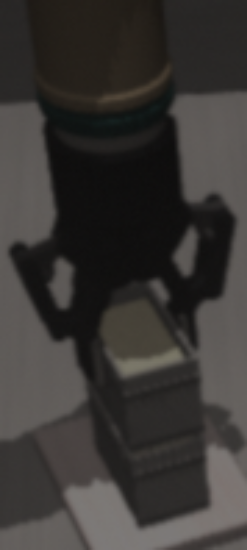

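The side view shows the held tin squarely above the base tin, with a gap of a few mm at about (150,450). I'll lower it in small steps.

Request:
{"name": "apply_moves", "arguments": {"series": [[[0.0003,0.002,0.0018,0,-0.2,0,0.03],[0,0.0015,0,0,0,0,0.03],[0,0,0,0,0,0,0.03],[0,0,0,0,0,0,0.03]]]}}

```text
time_s: 12.25
position: [0.4728, 0.2239, 0.0681]
eef_rot: [-1.571, -0.001, 0.337]
wrist_force: [0.5, 0.1, -4.5]
width: 0.572
```

Request:
{"name": "apply_moves", "arguments": {"series": [[[0,0.001,0,0,0,0,0.03],[0,0,0,0,0,0,0.03]]]}}

```text
time_s: 12.5
position: [0.4729, 0.2238, 0.0671]
eef_rot: [-1.571, -0.001, 0.337]
wrist_force: [0.1, -0.3, -4.5]
width: 0.578
```

```bash
python3 -c "
from h import *
plan(.4725,.2232,.0665,19.3,1,.03)"
```

```text
t 12.5 pos [0.4729 0.2238 0.0671] rot [-90.   -0.1  19.3] w 0.578 F [ 0.1 -0.3 -4.5]
[[-0.0005, 0.0006, -0.0004, 0.04, 0.0, 0.07, 0.03]]
```

Request:
{"name": "apply_moves", "arguments": {"series": [[[-0.0003,0.0008,-0.0003,0,0,0,0.03],[0,0.0004,0,0,0,0,0.03],[0,0,0,0,0,0,0.03]]]}}

```text
time_s: 12.88
position: [0.4728, 0.2236, 0.0665]
eef_rot: [-1.571, -0.002, 0.337]
wrist_force: [-0.7, -0.5, -3.9]
width: 0.58
```

Request:
{"name": "apply_moves", "arguments": {"series": [[[0,0.001,0,0,0,0,0.03],[0,0.0006,0,0,0,0,0.03],[0,0,0,0,0,0,0.03]]]}}

```text
time_s: 13.25
position: [0.4729, 0.2236, 0.0665]
eef_rot: [-1.572, -0.003, 0.337]
wrist_force: [-1.1, 0.3, -3.3]
width: 0.577
```

Request:
{"name": "apply_moves", "arguments": {"series": [[[0,0.002,0,0,0,0,0.03]]]}}

```text
time_s: 13.38
position: [0.473, 0.2236, 0.0663]
eef_rot: [-1.573, -0.003, 0.337]
wrist_force: [-7.5, -3.1, 35.1]
width: 0.577
```

The tin is on the base tin, so I'll take the load off and release it slowly.

Request:
{"name": "apply_moves", "arguments": {"series": [[[0,0,0,0,0,0,0.03],[0,0,0,0,0,0,0.055],[0,0,0,0,0,0,0.065],[0,0,0,0,0,0,0.075],[0,0,0,0,0,0,0.085],[0,0,0,0,0,0,0.085],[0,0,0,0,0,0,0.085]]]}}

```text
time_s: 14.25
position: [0.4744, 0.2244, 0.0663]
eef_rot: [-1.572, -0.006, 0.337]
wrist_force: [-0.2, 0.1, 0.4]
width: 0.992
```

Request:
{"name": "apply_moves", "arguments": {"series": [[[0,-0.01,0,0,0,0,0.085],[0,-0.02,0,0,0,0,0.085],[0,-0.025,0,0,0,0,0.085],[0,-0.025,0,0,0,0,0.085],[0,-0.02,0,0,0,0,0.085],[0,0,0,0,0,0,0.085]]]}}

```text
time_s: 15.0
position: [0.4739, 0.2246, 0.1723]
eef_rot: [-1.572, -0.008, 0.337]
wrist_force: [0.3, -0.2, 0.3]
width: 0.997
```

```bash
python3 -c "
from h import *
for c in ('wrist','top','side'):
  d,s=grab(c);P=cloud(d,s if c=='wrist' else None)
  q=comp(P,.4725,.2232,.129,.141,.08);print(c,len(q),fit(q),np.median(q[:,2]))
  q=comp(P,.4725,.2232,.068,.078,.08)
  if len(q)>3: print(' base',len(q),fit(q))
plan(.518,-.0428,.16,-19.4,10,.0854)"
```

```text
wrist 2710 (array([473.6, 222.8]), 49.7, 91.2, 19.3) 0.1335325978655454
top 165 (array([478.5, 209.8]), 50.4, 58.8, 19.3) 0.13492045469390557
 base 44 (array([463.4, 197.9]), 40.0, 83.0, 54.7)
side 361 (array([474.4, 220.3]), 53.0, 96.6, 19.7) 0.133281293309085
 base 205 (array([459.1, 203.4]), 44.4, 104.9, 47.3)
t 15.15 pos [0.4725 0.2236 0.17  ] rot [-90.1  -0.2  19.3] w 0.995 F [-0.3 -0.2 -0.1]
[[-0.0045, 0.001, -0.0266, 0.0, 3.87, 0.02, 0.0854], [-0.0027, 0.001, -0.0269, 0.0, 3.87, 0.02, 0.0854], [-0.0009, 0.001, -0.027, 0.0, 3.87, 0.02, 0.0854], [0.0009, 0.001, -0.027, 0.0, 3.87, 0.02, 0.0854], [0.0028, 0.001, -0.0269, 0.0, 3.87, 0.02, 0.0854], [0.0046, 0.001, -0.0266, 0.0, 3.87, 0.02, 0.0854], [0.0064, 0.001, -0.0263, 0.0, 3.87, 0.02, 0.0854], [0.0081, 0.001, -0.0258, 0.0, 3.87, 0.02, 0.0854], [0.0098, 0.001, -0.0252, 0.0, 3.87, 0.02, 0.0854], [0.0115, 0.001, -0.0245, 0.0, 3.87, 0.02, 0.0854]]
```

Request:
{"name": "apply_moves", "arguments": {"series": [[[-0.0045,0.001,-0.0265,0,3.9,0,0.06],[-0.0027,0.001,-0.027,0,3.9,0,0.05],[-0.001,0.001,-0.027,0,3.9,0,0.04],[0.001,0.005,-0.027,0,3.9,0,0.04],[0.003,0.01,-0.027,0,3.9,0,0.04],[0.0045,0.015,-0.0265,0,3.9,0,0.04],[0.0065,0.015,-0.026,0,3.9,0,0.04],[0.008,0.015,-0.025,0,3.9,0,0.04],[0.009,0.01,-0.02,0,3.5,0,0.04],[0,0,0,0,0,0,0.04]]]}}

```text
time_s: 16.4
position: [0.5067, -0.0183, 0.0857]
eef_rot: [-1.577, 0.011, -0.288]
wrist_force: [0.3, 0.2, -0.1]
width: 0.469
```

```bash
python3 -c "
from h import *
plan(.518,-.0428,.05,-19.4,4,.04)
d,s=grab('wrist');P=cloud(d,s);save(d,'g.png');tips(d,s)
for a,b in ((.02,.035),(.045,.064)):
  q=comp(P,.518,-.043,a,b,.065);print(len(q),fit(q),np.median(q[:,2]))"
```

```text
t 16.4 pos [ 0.5067 -0.0183  0.0857] rot [-90.4   0.7 -16.5] w 0.469 F [ 0.3  0.2 -0.1]
[[0.0045, 0.0089, -0.005, 0.09, 0.73, -0.16, 0.04], [0.0046, 0.0089, -0.005, 0.09, 0.73, -0.16, 0.04], [0.0046, 0.0089, -0.0049, 0.09, 0.73, -0.16, 0.04], [0.0047, 0.0089, -0.0049, 0.09, 0.73, -0.16, 0.04]]
side -1 [(np.float64(-0.085), 943), (np.float64(-0.08), 460), (np.float64(-0.075), 520), (np.float64(-0.07), 313), (np.float64(-0.065), 365), (np.float64(-0.06), 345), (np.float64(-0.055), 321), (np.float64(-0.05), 291), (np.float64(-0.045), 225), (np.float64(-0.04), 66)]
   y -0.08 x -0.0495 -0.0194
   y -0.07 x -0.0332 -0.0194
   y -0.06 x -0.0333 -0.0193
   y -0.05 x -0.0331 -0.0193
   y -0.04 x -0.0294 -0.0193
side 1 [(np.float64(-0.085), 934), (np.float64(-0.08), 426), (np.float64(-0.075), 507), (np.float64(-0.07), 325), (np.float64(-0.065), 373), (np.float64(-0.06), 351), (np.float64(-0.055), 312), (np.float64(-0.05), 288), (np.float64(-0.045), 229), (np.float64(-0.04), 68), (np.float64(0.025), 317), (np.float64(0.03), 64), (np.float64(0.035), 65)]
   y -0.08 x 0.0201 0.0493
   y -0.07 x 0.0201 0.0337
   y -0.06 x 0.02 0.0338
   y -0.05 x 0.02 0.0338
   y -0.04 x 0.0201 0.0297
   y 0.02 x 0.0131 0.0248
10884 (array([517.2, -45. ]), 62.4, 103.2, -19.7) 0.027667373084292846
1309 (array([518.2, -44.1]), 12.2, 36.4, -19.7) 0.0574603839076743
```

View pics/g.png

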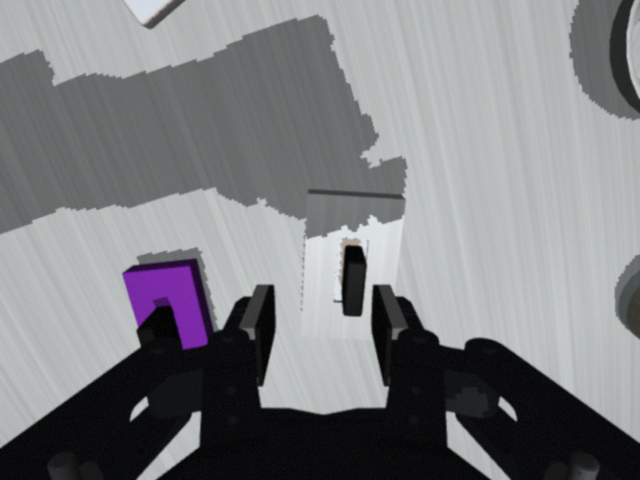

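The white double lid with its black handle at about (353,280) lies ahead of the fingers, and the purple one is off to the left at (165,305). I'll align over the handle.

Request:
{"name": "apply_moves", "arguments": {"series": [[[0.0046,0.006,-0.005,0.1,0.8,-0.15,0.04],[0.0046,0.006,-0.005,0.1,0.8,-0.15,0.04],[0.0046,0.006,-0.005,0.1,0.8,-0.15,0.04],[0.0046,0.006,-0.005,0.1,0.8,-0.15,0.04],[0,0,0,0,0,0,0.04],[0,0,0,0,0,0,0.04]]]}}

```text
time_s: 17.2
position: [0.5201, -0.0399, 0.0614]
eef_rot: [-1.566, -0.002, -0.34]
wrist_force: [0.3, -0.6, -0.2]
width: 0.473
```

```bash
python3 -c "
from h import *
plan(.518,-.0437,.002,-19.6,4,.04)
d,s=grab('wrist');P=cloud(d,s)
for a,b in ((.02,.035),(.045,.064)):
  q=comp(P,.518,-.043,a,b,.065);print(len(q),fit(q),np.median(q[:,2]))"
```

```text
t 17.2 pos [ 0.5201 -0.0399  0.0614] rot [-89.7  -0.1 -19.5] w 0.473 F [ 0.3 -0.6 -0.2]
[[-0.0002, 0.0148, -0.0011, -0.07, 0.03, 0.03, 0.04], [-0.0002, 0.0149, -0.0011, -0.07, 0.03, 0.03, 0.04], [-0.0002, 0.0149, -0.0011, -0.07, 0.03, 0.03, 0.04], [-0.0002, 0.0149, -0.0011, -0.07, 0.03, 0.03, 0.04]]
15235 (array([517.3, -45.1]), 62.0, 103.0, -19.7) 0.027664341714284058
1576 (array([518.4, -44.3]), 11.7, 36.0, -19.1) 0.057458471834523975
```

Request:
{"name": "apply_moves", "arguments": {"series": [[[-0.0002,0.015,-0.0012,-0.07,0,0,0.04],[-0.0002,0.015,-0.0012,-0.07,0,0,0.04],[-0.0002,0.014,-0.001,-0.07,0,0,0.04],[0,0.009,-0.0005,0,0,0,0.04],[0,0.003,0,0,0,0,0.04],[0,0,0,0,0,0,0.04]]]}}

```text
time_s: 18.0
position: [0.5175, -0.0429, 0.0007]
eef_rot: [-1.571, -0.0, -0.339]
wrist_force: [0.3, 0.6, 0.8]
width: 0.469
```

```bash
python3 -c "
from h import *
plan(.518,-.0437,.002,-19.6,1,.04)
d,s=grab('wrist');tips(d,s);P=cloud(d,s)
q=comp(P,.518,-.043,.045,.064,.03);q=q;T=R.from_euler('xyz',s['eef_rot']).inv().apply(q-s['position']);T=T[abs(T[:,0])<.012];print(T.min(0),T.max(0))"
```

```text
t 18.0 pos [ 0.5175 -0.0429  0.0007] rot [-90.   -0.  -19.4] w 0.469 F [0.3 0.6 0.8]
[[0.0007, -0.0013, -0.0006, -0.02, 0.19, 0.01, 0.04]]
side -1 [(np.float64(-0.085), 924), (np.float64(-0.08), 429), (np.float64(-0.075), 494), (np.float64(-0.07), 323), (np.float64(-0.065), 351), (np.float64(-0.06), 1126), (np.float64(-0.055), 323), (np.float64(-0.05), 288), (np.float64(-0.045), 226), (np.float64(-0.04), 98)]
   y -0.08 x -0.0481 -0.0194
   y -0.07 x -0.0329 -0.0194
   y -0.06 x -0.0331 -0.0
   y -0.05 x -0.0331 -0.0193
   y -0.04 x -0.0301 -0.0193
side 1 [(np.float64(-0.085), 924), (np.float64(-0.08), 417), (np.float64(-0.075), 503), (np.float64(-0.07), 317), (np.float64(-0.065), 361), (np.float64(-0.06), 1546), (np.float64(-0.055), 325), (np.float64(-0.05), 277), (np.float64(-0.045), 232), (np.float64(-0.04), 83), (np.float64(-0.035), 2)]
   y -0.08 x 0.02 0.0507
   y -0.07 x 0.02 0.0335
   y -0.06 x 0.0003 0.0338
   y -0.05 x 0.02 0.0336
   y -0.04 x 0.02 0.0307
[-0.00459689 -0.05891343 -0.01941282] [ 0.00729038 -0.04435341  0.01710768]
```

Request:
{"name": "apply_moves", "arguments": {"series": [[[0.001,-0.0015,-0.001,0,0.2,0,0.04],[0,0,0,0,0,0,0.03],[0,0,0,0,0,0,0.02],[0,0,0,0,0,0,0.015],[0,0,0,0,0,0,0.01],[0,0,0,0,0,0,0.0],[0,0,0,0,0,0,0.0],[0,0,0,0,0,0,0.0]]]}}

```text
time_s: 19.05
position: [0.5191, -0.0443, 0.0037]
eef_rot: [-1.57, -0.003, -0.343]
wrist_force: [0.5, 0.8, -0.1]
width: 0.124
```

```bash
python3 -c "
from h import *
plan(.518,-.0437,.002,-19.6,1,.04)
d,s=grab('wrist');P=cloud(d,s)
for a,b in ((.02,.0335),):
  q=comp(P,.518,-.043,a,b,.065);print(len(q),fit(q),np.median(q[:,2]))
k=(np.hypot(P[...,0]-.518,P[...,1]+.044)<.03)
T=R.from_euler('xyz',s['eef_rot']).inv().apply((P-s['position']).reshape(-1,3)).reshape(P.shape)
k=(abs(T[...,0])<.006)&(abs(T[...,2])<.03)&(T[...,1]<-.045)&(T[...,1]>-.065);print(k.sum(),T[k].min(0),T[k].max(0))"
```

```text
t 19.05 pos [ 0.5191 -0.0443  0.0037] rot [-89.9  -0.2 -19.6] w 0.124 F [ 0.5  0.8 -0.1]
[[-0.0013, 0.0017, 0.0002, -0.06, -0.03, 0.16, 0.04]]
17699 (array([518.3, -45.4]), 62.2, 102.9, -19.6) 0.027725243085998053
3001 [-0.00599515 -0.06497907 -0.01886547] [ 0.00599594 -0.04508471  0.01804392]
```

Request:
{"name": "apply_moves", "arguments": {"series": [[[0,-0.006,0,0,0,0,0.0],[0,-0.015,0,0,0,0,0.0],[0,-0.022,0,0,0,0,0.0],[0,-0.025,0,0,0,0,0.0],[0,-0.025,0,0,0,0,0.0],[0,-0.025,0,0,0,0,0.0],[0,-0.022,0,0,0,0,0.0],[0,-0.015,0,0,0,0,0.0],[0,-0.006,0,0,0,0,0.0],[0,0,0,0,0,0,0.0]]]}}

```text
time_s: 20.35
position: [0.5171, -0.0445, 0.1763]
eef_rot: [-1.57, -0.005, -0.342]
wrist_force: [0.4, -0.8, -3.0]
width: 0.125
```

```bash
python3 -c "
from h import *
plan(.4733,.2230,.165,19.3,12,0)"
```

```text
t 20.35 pos [ 0.5171 -0.0445  0.1763] rot [-89.9  -0.3 -19.6] w 0.125 F [ 0.4 -0.8 -3. ]
[[-0.0109, 0.0009, 0.0198, 0.0, -3.24, 0.02, 0], [-0.0098, 0.0009, 0.0204, 0.0, -3.24, 0.02, 0], [-0.0086, 0.0009, 0.0209, 0.0, -3.24, 0.02, 0], [-0.0074, 0.0009, 0.0213, 0.0, -3.24, 0.02, 0], [-0.0062, 0.0009, 0.0217, 0.0, -3.24, 0.02, 0], [-0.005, 0.0009, 0.022, 0.0, -3.24, 0.02, 0], [-0.0037, 0.0009, 0.0223, 0.0, -3.24, 0.02, 0], [-0.0024, 0.0009, 0.0225, 0.0, -3.24, 0.02, 0], [-0.0012, 0.0009, 0.0226, 0.0, -3.24, 0.02, 0], [0.0001, 0.0009, 0.0226, 0.0, -3.24, 0.02, 0], [0.0014, 0.0009, 0.0225, 0.0, -3.24, 0.02, 0], [0.0027, 0.0009, 0.0224, 0.0, -3.24, 0.02, 0]]
```

The load is 3.0 N, which means both lids are held.

Request:
{"name": "apply_moves", "arguments": {"series": [[[-0.005,0,0.01,0,-2,0,0],[-0.0105,0,0.02,0,-3.2,0,0],[-0.009,0,0.021,0,-3.2,0,0],[-0.0075,0,0.0215,0,-3.2,0,0],[-0.006,0,0.0215,0,-3.2,0,0],[-0.005,0,0.022,0,-3.2,0,0],[-0.0037,0,0.022,0,-3.2,0,0],[-0.0025,0,0.0225,0,-3.2,0,0],[-0.001,0,0.0225,0,-3.2,0,0],[0,0,0.0225,0,-3.2,0,0]]]}}

```text
time_s: 21.6
position: [0.4788, 0.1832, 0.1745]
eef_rot: [-1.57, -0.002, 0.235]
wrist_force: [-0.4, 0.1, -3.3]
width: 0.127
```

Request:
{"name": "apply_moves", "arguments": {"series": [[[0.001,0,0.015,0,-3.2,0,0],[0.001,0,0.007,0,-1.5,0,0],[0,0,0,0,0,0,0],[0,0,0,0,0,0,0]]]}}

```text
time_s: 22.1
position: [0.4747, 0.2073, 0.1743]
eef_rot: [-1.571, -0.001, 0.325]
wrist_force: [-1.0, -0.5, -2.8]
width: 0.122
```

```bash
python3 -c "
from h import *
plan(.4733,.2230,.150,19.3,3,0)"
```

```text
t 22.1 pos [0.4747 0.2073 0.1743] rot [-90.   -0.1  18.6] w 0.122 F [-1.  -0.5 -2.8]
[[0.0012, 0.0081, 0.0051, -0.0, -0.23, 0.02, 0], [0.0012, 0.0081, 0.0051, -0.0, -0.23, 0.02, 0], [0.0013, 0.0081, 0.0051, -0.0, -0.23, 0.02, 0]]
```

Request:
{"name": "apply_moves", "arguments": {"series": [[[0.0012,0.007,0.005,0,-0.2,0,0],[0.0012,0.007,0.005,0,-0.2,0,0],[0.0012,0.006,0.005,0,-0.2,0,0],[0,0,0,0,0,0,0],[0,0,0,0,0,0,0]]]}}

```text
time_s: 22.72
position: [0.4734, 0.222, 0.1523]
eef_rot: [-1.572, 0.0, 0.333]
wrist_force: [0.4, -0.3, -2.2]
width: 0.128
```

```bash
python3 -c "
from h import *
plan(.4733,.2230,.145,19.3,1,0)
d,s=grab('wrist');P=cloud(d,s);Ti=R.from_euler('xyz',s['eef_rot']).inv()
q=comp(P,.4733,.223,.128,.138,.08);print('tin rim',len(q),fit(q) if len(q)>5 else 0)
z=s['position'][2]-.0037+.029
q=comp(P,s['position'][0],s['position'][1],z-.004,z+.004,.065);print('lid',len(q),fit(q),np.median(q[:,2])-z)
for c in ('side','top'):
  e,_=grab(c);Q=cloud(e);q=comp(Q,.4733,.223,z-.004,z+.004,.065)
  print(c,'lid',len(q),fit(q) if len(q)>5 else 0);q=comp(Q,.4733,.223,.128,.137,.08);print('rim',len(q),fit(q) if len(q)>5 else 0)
a=cv2.resize(d['color'],(480,360))
e,_=grab('side');b=e['color'][20:220,180:320];b=cv2.resize(b,(252,360));cv2.imwrite('pics/i.png',np.hstack([a,b])[...,::-1])"
```

```text
t 22.725 pos [0.4734 0.222  0.1523] rot [-90.1   0.   19.1] w 0.128 F [ 0.4 -0.3 -2.2]
[[0.0002, 0.0073, 0.001, 0.05, -0.21, -0.02, 0]]
tin rim 67 (array([458.8, 265.7]), 0.2, 49.0, -70.8)
lid 16833 (array([473.5, 220.3]), 62.2, 103.0, 19.2) -0.0013140602149321057
side lid 990 (array([474.4, 217.3]), 63.9, 106.3, 18.8)
rim 212 (array([475.2, 217.3]), 52.7, 91.5, 19.5)
top lid 859 (array([481.8, 197.7]), 50.8, 62.2, -70.7)
rim 0 0
```

View pics/i.png

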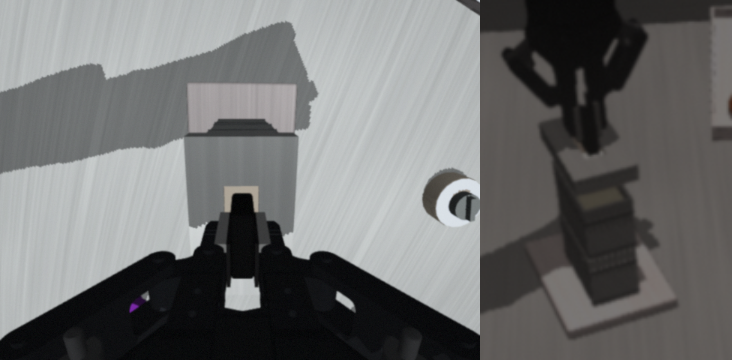

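The held lids sit squarely over the tin stack in both views. The tin's far edge measures (458.8, 265.7) mm and was predicted at (458.7, 265.3). I'll lower them.

Request:
{"name": "apply_moves", "arguments": {"series": [[[0.0002,0.006,0.0014,0,-0.2,0,0],[0,0.003,0,0,0,0,0],[0,0,0,0,0,0,0]]]}}

```text
time_s: 23.3
position: [0.4734, 0.2232, 0.1431]
eef_rot: [-1.572, -0.001, 0.336]
wrist_force: [-0.2, 0.0, -2.5]
width: 0.122
```

```bash
python3 -c "
from h import *
plan(.4734,.2231,.1295,19.3,1,0)"
```

```text
t 23.3 pos [0.4734 0.2232 0.1431] rot [-90.1  -0.   19.3] w 0.122 F [-0.2  0.  -2.5]
[[-0.0001, 0.0136, -0.0, 0.05, -0.04, 0.03, 0]]
```

Request:
{"name": "apply_moves", "arguments": {"series": [[[0,0.003,0,0,0,0,0],[0,0.003,0,0,0,0,0],[0,0.003,0,0,0,0,0],[0,0.001,0,0,0,0,0],[0,0,0,0,0,0,0]]]}}

```text
time_s: 23.92
position: [0.4735, 0.2231, 0.1323]
eef_rot: [-1.572, -0.0, 0.336]
wrist_force: [0.3, 0.8, -2.0]
width: 0.127
```

Request:
{"name": "apply_moves", "arguments": {"series": [[[0,0.0015,0,0,0,0,0],[0,0.001,0,0,0,0,0],[0,0.0005,0,0,0,0,0],[0,0,0,0,0,0,0]]]}}

```text
time_s: 24.42
position: [0.4736, 0.2232, 0.1293]
eef_rot: [-1.572, -0.001, 0.336]
wrist_force: [0.6, -0.2, -3.3]
width: 0.124
```

Free so far. I'll take single small steps until it touches.

Request:
{"name": "apply_moves", "arguments": {"series": [[[0,0.0008,0,0,0,0,0],[0,0,0,0,0,0,0]]]}}

```text
time_s: 24.68
position: [0.4739, 0.2233, 0.1289]
eef_rot: [-1.572, -0.002, 0.336]
wrist_force: [-0.4, -0.0, -1.9]
width: 0.127
```

Request:
{"name": "apply_moves", "arguments": {"series": [[[0,0.0008,0,0,0,0,0]]]}}

```text
time_s: 24.8
position: [0.4741, 0.2234, 0.1287]
eef_rot: [-1.572, -0.002, 0.336]
wrist_force: [-2.4, -1.4, 9.2]
width: 0.127
```

Request:
{"name": "apply_moves", "arguments": {"series": [[[0,0.0008,0,0,0,0,0]]]}}

```text
time_s: 24.92
position: [0.4742, 0.2234, 0.1287]
eef_rot: [-1.572, -0.003, 0.336]
wrist_force: [-2.8, -2.0, 8.3]
width: 0.125
```

Contact comes at TCP z 0.1287, exactly the predicted seated height. I'll release.

Request:
{"name": "apply_moves", "arguments": {"series": [[[0,0,0,0,0,0,0],[0,0,0,0,0,0,0.015],[0,0,0,0,0,0,0.02],[0,0,0,0,0,0,0.03],[0,0,0,0,0,0,0.04],[0,0,0,0,0,0,0.04]]]}}

```text
time_s: 25.68
position: [0.4749, 0.2239, 0.1289]
eef_rot: [-1.572, -0.004, 0.336]
wrist_force: [-0.5, 0.5, 0.5]
width: 0.469
```

Request:
{"name": "apply_moves", "arguments": {"series": [[[0,-0.005,0,0,0,0,0.04],[0,-0.015,0,0,0,0,0.04],[0,-0.02,0,0,0,0,0.04],[0,-0.02,0,0,0,0,0.06],[0,-0.01,0,0,0,0,0.085],[0,0,0,0,0,0,0.085],[0,0,0,0,0,0,0.085]]]}}

```text
time_s: 26.55
position: [0.4749, 0.2242, 0.2045]
eef_rot: [-1.571, -0.007, 0.336]
wrist_force: [-0.7, -0.4, -0.3]
width: 0.999
```

```bash
python3 -c "
from h import *
d,s=grab('wrist');P=cloud(d,s)
q=comp(P,.4735,.223,.145,.160,.075);print('outer top',len(q),fit(q),np.median(q[:,2]))
q=comp(P,.4735,.223,.170,.190,.04);print('handle',len(q),fit(q),np.median(q[:,2]))
plan(.4735,.223,.13,19.3,4,.0854)
a=cv2.resize(d['color'],(480,360))
e,_=grab('side');Q=cloud(e);q=comp(Q,.4735,.223,.147,.160,.075);print('side',len(q),fit(q),np.median(q[:,2]))
b=e['color'][20:220,180:320];b=cv2.resize(b,(252,360));cv2.imwrite('pics/j.png',np.hstack([a,b])[...,::-1])"
```

```text
outer top 13536 (array([474.3, 221.8]), 61.8, 103.2, 19.3) 0.15266219956982574
handle 1386 (array([474.3, 222.8]), 11.9, 36.3, 19.2) 0.18246036182719944
t 26.6 pos [0.4749 0.2242 0.2044] rot [-90.   -0.4  19.3] w 0.994 F [ 0.8  1.2 -0.6]
[[-0.0005, 0.0186, -0.0002, 0.01, -0.01, 0.09, 0.0854], [-0.0005, 0.0186, -0.0002, 0.01, -0.01, 0.09, 0.0854], [-0.0005, 0.0186, -0.0002, 0.01, -0.01, 0.09, 0.0854], [-0.0005, 0.0186, -0.0002, 0.01, -0.01, 0.09, 0.0854]]
side 1252 (array([474.6, 219.6]), 64.8, 108.4, 18.9) 0.1529307649659588
```

View pics/j.png

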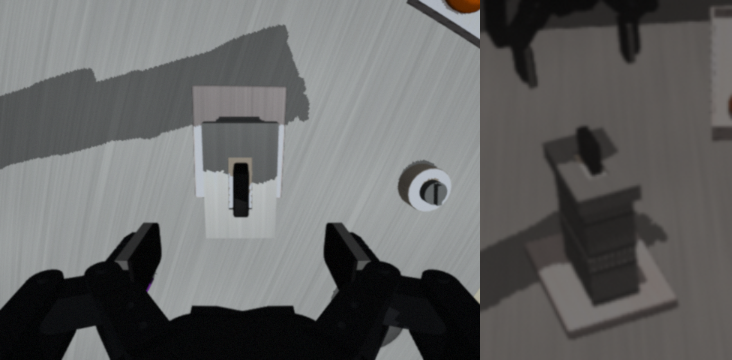

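The lids are seated, with the outer lid's top at about z 0.153 and the black handle upright at about (240,190). The fingers straddle the lid, so I'll go down to grip the outer lid's sides.

Request:
{"name": "apply_moves", "arguments": {"series": [[[-0.0003,0.018,-0.0004,0,0,0.1,0.085],[-0.0003,0.018,-0.0004,0,0,0.1,0.085],[-0.0003,0.018,-0.0004,0,0,0.1,0.085],[-0.0003,0.016,-0.0003,0,0,0.1,0.085],[0,0.01,0,0,0,0,0.085],[0,0,0,0,0,0,0.085],[0,0,0,0,0,0,0.085]]]}}

```text
time_s: 27.52
position: [0.4734, 0.2221, 0.1193]
eef_rot: [-1.571, 0.005, 0.337]
wrist_force: [0.4, 0.4, -1.0]
width: 0.999
```

```bash
python3 -c "
from h import *
d,s=grab('wrist');P=cloud(d,s)
T=R.from_euler('xyz',s['eef_rot']).inv().apply((P-s['position']).reshape(-1,3)).reshape(P.shape)
with np.errstate(invalid='ignore'):k=(P[...,2]>.149)&(P[...,2]<.157)&(abs(T[...,0])<.038)&(abs(T[...,2])<.06)
print(np.percentile(T[k],[1,99],axis=0),fit(P[k]),np.median(P[k][:,2]))
plan(.4743,.2225,.090,19.3,1,.0854);tips(d,s)"
```

```text
[[-0.02978796 -0.03491968 -0.05038679]
 [ 0.03103328 -0.03011809  0.05037644]] (array([474.4, 221.6]), 62.7, 103.3, 19.3) 0.15270609449393246
t 27.575 pos [0.4734 0.2221 0.1193] rot [-90.    0.3  19.3] w 0.999 F [ 0.1  0.6 -0.7]
[[0.0012, 0.0293, 0.0001, 0.04, -0.01, -0.27, 0.0854]]
side -1 [(np.float64(-0.085), 432), (np.float64(-0.08), 486), (np.float64(-0.075), 633), (np.float64(-0.07), 550), (np.float64(-0.065), 1435), (np.float64(-0.06), 449), (np.float64(-0.055), 373), (np.float64(-0.05), 144), (np.float64(-0.045), 1), (np.float64(-0.035), 1)]
   y -0.08 x -0.056 -0.0416
   y -0.07 x -0.0558 -0.0001
   y -0.06 x -0.0557 -0.0415
   y -0.05 x -0.0459 -0.0417
side 1 [(np.float64(-0.085), 427), (np.float64(-0.08), 527), (np.float64(-0.075), 598), (np.float64(-0.07), 549), (np.float64(-0.065), 1775), (np.float64(-0.06), 445), (np.float64(-0.055), 361), (np.float64(-0.05), 154)]
   y -0.08 x 0.0421 0.0567
   y -0.07 x 0.0002 0.0564
   y -0.06 x 0.0421 0.0566
   y -0.05 x 0.0422 0.0474
```

Request:
{"name": "apply_moves", "arguments": {"series": [[[0.0003,0.009,0,0,0,-0.1,0.085],[0.0002,0.009,0,0,0,-0.1,0.085],[0,0.007,0,0,0,-0.1,0.085],[0,0.003,0,0,0,0,0.085],[0,0,0,0,0,0,0.085]]]}}

```text
time_s: 28.2
position: [0.4743, 0.2224, 0.09]
eef_rot: [-1.571, -0.002, 0.337]
wrist_force: [-0.5, -0.4, -0.3]
width: 0.997
```

```bash
python3 -c "
from h import *
d,s=grab('wrist');P=cloud(d,s)
T=R.from_euler('xyz',s['eef_rot']).inv().apply((P-s['position']).reshape(-1,3)).reshape(P.shape)
with np.errstate(invalid='ignore'):k=(P[...,2]>.149)&(P[...,2]<.157)&(abs(T[...,0])<.038)&(abs(T[...,2])<.06)
print(np.percentile(T[k],[1,99],axis=0),np.median(P[k][:,2]))
plan(.4743,.2225,.090,19.3,1,.0854)"
```

```text
[[-0.03054586 -0.06419699 -0.02753287]
 [ 0.03044274 -0.05936659  0.05046334]] 0.15272459316611375
t 28.25 pos [0.4744 0.2225 0.0902] rot [-90.   -0.1  19.3] w 0.998 F [ 0.5  0.2 -0.2]
[[-0.0, 0.0002, 0.0001, 0.04, -0.02, 0.15, 0.0854]]
```

Centred within 0.3 mm. I'll close gradually.

Request:
{"name": "apply_moves", "arguments": {"series": [[[0,0,0,0,0,0.1,0.075],[0,0,0,0,0,0,0.068],[0,0,0,0,0,0,0.064],[0,0,0,0,0,0,0.06],[0,0,0,0,0,0,0.055],[0,0,0,0,0,0,0.045],[0,0,0,0,0,0,0.045],[0,0,0,0,0,0,0.045]]]}}

```text
time_s: 29.25
position: [0.4748, 0.2227, 0.0911]
eef_rot: [-1.571, -0.002, 0.336]
wrist_force: [-0.2, -0.0, 1.5]
width: 0.716
```

```bash
python3 -c "
from h import *
plan(.4745,.2225,.150,19.3,1,.045)
d,s=grab('wrist');P=cloud(d,s)
q=comp(P,.4735,.223,.147,.160,.075);print('outer top',len(q),fit(q),np.median(q[:,2]))
q=comp(P,.4735,.223,.170,.190,.02);print('handle',len(q),fit(q),np.median(q[:,2]))"
```

```text
t 29.25 pos [0.4748 0.2227 0.0911] rot [-90.   -0.1  19.3] w 0.716 F [-0.2 -0.   1.5]
[[-0.0003, -0.0589, -0.0001, 0.03, -0.02, 0.12, 0.045]]
outer top 37133 (array([472.4, 230.9]), 84.9, 88.9, -71.3) 0.1527515462320584
handle 3917 (array([472.2, 229.3]), 11.9, 23.0, 19.1) 0.18233043984548664
```

Request:
{"name": "apply_moves", "arguments": {"series": [[[0,-0.002,0,0,0,0,0.045],[0,-0.003,0,0,0,0,0.045],[0,-0.004,0,0,0,0,0.045],[0,-0.004,0,0,0,0,0.045],[0,0,0,0,0,0,0.045]]]}}

```text
time_s: 29.92
position: [0.4748, 0.2226, 0.1048]
eef_rot: [-1.571, -0.002, 0.336]
wrist_force: [0.1, 0.1, -1.0]
width: 0.723
```

```bash
python3 -c "
from h import *
plan(.4747,.2227,.170,19.3,8,.045)
d,s=grab('wrist');P=cloud(d,s)
T=R.from_euler('xyz',s['eef_rot']).inv().apply((P-s['position']).reshape(-1,3)).reshape(P.shape)
h,e=np.histogram(P[np.isfinite(P[...,2])&(abs(T[...,0])<.028)&(abs(T[...,2])<.05)][:,2],np.arange(.12,.2,.004));print(list(zip(e.round(3),h)))
q=comp(P,.4735,.223,.179,.190,.02);print('handle',len(q),np.median(q[:,2]))"
```

```text
t 29.925 pos [0.4748 0.2226 0.1048] rot [-90.   -0.1  19.3] w 0.723 F [ 0.1  0.1 -1. ]
[[0.0, -0.0082, 0.0, 0.0, -0.0, 0.01, 0.045], [0.0, -0.0082, 0.0, 0.0, -0.0, 0.01, 0.045], [0.0, -0.0082, 0.0, 0.0, -0.0, 0.01, 0.045], [0.0, -0.0082, 0.0, 0.0, -0.0, 0.01, 0.045], [0.0, -0.0082, 0.0, 0.0, -0.0, 0.01, 0.045], [0.0, -0.0082, 0.0, 0.0, -0.0, 0.01, 0.045], [0.0, -0.0082, 0.0, 0.0, -0.0, 0.01, 0.045], [-0.0, -0.0082, 0.0, 0.0, -0.0, 0.01, 0.045]]
[(np.float64(0.12), np.int64(8)), (np.float64(0.124), np.int64(0)), (np.float64(0.128), np.int64(0)), (np.float64(0.132), np.int64(0)), (np.float64(0.136), np.int64(0)), (np.float64(0.14), np.int64(0)), (np.float64(0.144), np.int64(2)), (np.float64(0.148), np.int64(2043)), (np.float64(0.152), np.int64(19)), (np.float64(0.156), np.int64(139)), (np.float64(0.16), np.int64(226)), (np.float64(0.164), np.int64(28302)), (np.float64(0.168), np.int64(311)), (np.float64(0.172), np.int64(229)), (np.float64(0.176), np.int64(243)), (np.float64(0.18), np.int64(3651)), (np.float64(0.184), np.int64(31)), (np.float64(0.188), np.int64(0)), (np.float64(0.192), np.int64(13)), (np.float64(0.196), np.int64(16))]
handle 3752 0.18259677772316854
```

The outer lid has risen 13 mm while the handle stayed at the same height and the inner lid's top shows at 0.150. The load is 1 N. I'll keep lifting slowly.

Request:
{"name": "apply_moves", "arguments": {"series": [[[0,-0.005,0,0,0,0,0.045],[0,-0.006,0,0,0,0,0.045],[0,-0.006,0,0,0,0,0.045],[0,-0.006,0,0,0,0,0.045],[0,-0.006,0,0,0,0,0.045],[0,-0.005,0,0,0,0,0.045],[0,0,0,0,0,0,0.045]]]}}

```text
time_s: 30.85
position: [0.4746, 0.2226, 0.1413]
eef_rot: [-1.571, -0.002, 0.336]
wrist_force: [-0.0, -0.3, -0.7]
width: 0.716
```

Request:
{"name": "apply_moves", "arguments": {"series": [[[0,-0.005,0,0,0,0,0.045],[0,-0.007,0,0,0,0,0.045],[0,-0.007,0,0,0,0,0.045],[0,-0.007,0,0,0,0,0.045],[0,-0.005,0,0,0,0,0.045],[0,-0.002,0,0,0,0,0.045],[0,0,0,0,0,0,0.045],[0,0,0,0,0,0,0.045]]]}}

```text
time_s: 31.85
position: [0.4743, 0.2224, 0.1765]
eef_rot: [-1.571, -0.002, 0.336]
wrist_force: [-0.4, -0.6, -0.4]
width: 0.716
```

```bash
python3 -c "
from h import *
plan(.4747,.2227,.170,19.3,1,.045)
d,s=grab('wrist');P=cloud(d,s)
T=R.from_euler('xyz',s['eef_rot']).inv().apply((P-s['position']).reshape(-1,3)).reshape(P.shape)
with np.errstate(invalid='ignore'):k=(abs(T[...,0])<.028)&(abs(T[...,2])<.05)
z=s['position'][2]+.0617;q=P[k&(abs(P[...,2]-z)<.006)];print('lid top',len(q),np.median(q[:,2]))
A=np.c_[q[:,:2],np.ones(len(q))];print('slope',np.linalg.lstsq(A,q[:,2],rcond=None)[0][:2])
q=comp(P,.4735,.223,.179,.190,.03);print('handle via slot',len(q),np.median(q[:,2]) if len(q) else 0)
e,_=grab('side');Q=cloud(e)
q=comp(Q,.4735,.223,.145,.154,.065);print('side inner rim block top',len(q),fit(q),np.median(q[:,2]))
q=comp(Q,.4735,.223,.160,.186,.04);print('handle',len(q),fit(q),q[:,2].max())
b=e['color'][0:220,160:340];a=cv2.resize(d['color'],(300,225));b=cv2.resize(b,(450,550))
cv2.imwrite('pics/k.png',b[...,::-1])"
```

```text
t 31.85 pos [0.4743 0.2224 0.1765] rot [-90.   -0.1  19.3] w 0.716 F [-0.4 -0.6 -0.4]
[[0.0004, 0.0065, 0.0002, 0.04, -0.02, 0.09, 0.045]]
lid top 29082 0.23817705234953004
slope [0.000931   0.00232671]
handle via slot 654 0.18259902795498079
side inner rim block top 807 (array([475.6, 218.9]), 51.9, 95.1, 19.4) 0.14994338149101638
handle 190 (array([475.9, 217. ]), 13.8, 37.5, 19.9) 0.18482865595045417
```

View pics/k.png

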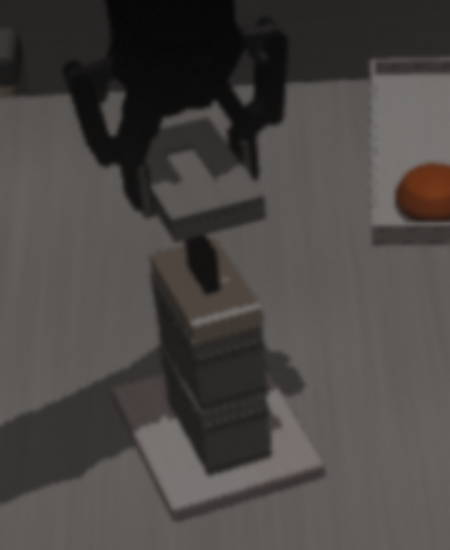

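The outer lid is held level, with its centre at about 0.23 m, clear above the handle at about (203,265). The inner lid sits seated on the square stack, so I'll hand the job in.

```bash
python3 -c "
from bench import bot
print(bot.finish_job()); print(bot.observe()['time_s'])"
```

```text
the job is handed in; nothing more can be done
None
the job is handed in; nothing more can be done
```

I carried out the whole task and handed it in at about 32 s of the 66 s allowed; the hand-in reports no verdict.

**Steps:** I stacked the loose tin on the bottom tin and let go. I then carried the nested lids by the black handle onto the upper tin, seated them and released. Last, I gripped the outer lid by its sides and lifted it straight up, and the arm is still holding it.

**Last checks:**
- **Outer lid:** its centre is at about 0.23 m (over 0.197 m needed), its slope is under 0.003 rad, and its skirt is about 38 mm above the handle's top. The fingers hold it at 61 mm opening.
- **Inner lid:** its handle top measured 0.1826 m through the slot, the same as before the lift. The lids touched down at the predicted seated height.
- **Upper tin:** right after release, the wrist camera put it within about 1 mm of the base tin's first measured position, with the two yaws within about 0.5°. I did not measure the base tin again after stacking. The last side view shows the stack square.
- **Bowl, jar and timer:** I never moved near them, but did not measure them again.

**What failed or disagreed:**
- **First tin grasp:** it closed on nothing. The real fingertips are about 33 to 46 mm behind the stated TCP, depending on the opening. I measured that with the wrist camera, lowered accordingly, and used it for every later grasp.
- **Press on the stack:** setting the tin down ended with a brief downward press of about 35 N, which I relieved before letting go.
- **Camera differences:** the side camera read y positions up to about 6 mm lower than the others. I put this down to it also seeing the side faces, and relied on the wrist and top cameras for alignment.

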